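# Touch off a clamped die-cast box with a plunger gauge

## Task

Before the clamped die-cast box is drilled, touch it off with the plunger gauge to find how it lies: the near long side at its left cross, then at its right cross, then the cross on its free left end. At each cross hold the gauge square to the face and push gently until the plunger has gone in about 6 mm, without bottoming it, and keep it there for about half a second. Then lay the gauge back in its wooden rest and leave the other things on the bench where they are.

Things in the scene. Friction and masses are not known exactly. Their poses are not given: they have to be found in the camera images.
- box: Plain die-cast aluminium box, 80 (its x) x 120 (y) x 52 mm high, held fast by two strap clamps (up to 100 mm over the bench) at its far side and right end on a fixed steel plate 15 mm thick that stands out 20 mm at the near side, 30 mm at the left end. Origin: centre of its underside, 15 mm above the bench; x points away from the robot, turned 10 to 35 degrees to its left; y left, z up.
- side_left (a point): Left scribed cross (12 mm lines) on the box's near long side: 40 mm in front of the box's centre, 35 mm to the left, 39 mm above the bench. Axes as the box's: its x points straight into this face.
- side_right (a point): Right scribed cross on the near long side, 70 mm to the right of the left one, same height. Axes as the box's: its x points straight into this face.
- end_mid (a point): Scribed cross in the middle of the box's free left end (60 mm left of the box's centre, 39 mm above the bench). Axes as the box's: its y points straight out of this face.
- gauge_mid (a point): Loose plunger gauge: square aluminium bar 24 x 24 x 88 mm, 0.16 kg, black rear cap, small window on top, steel stem and thin ball-ended plunger in front. This point is the bar's centre (12 mm above its underside); x runs along the bar towards the plunger, z up. Grasp it across its 24 mm width, in the middle, between the saddles of its rest.
- tip (a point): Foremost point of the plunger's 10 mm ball: 82 mm ahead of the bar's centre along the gauge's x when the plunger is out, on the bar's axis; the fixed stem ends 60 mm ahead of the bar's centre.
- plunger (a joint): How far the plunger is pushed in, m: 0 is fully out, 0.014 is the stop. A spring pushes it out: 1 N to start moving, 4 N at 6 mm, 7 N at 12 mm; bottomed from 12.5 mm on.
- rest_mid (a point): Wooden rest, fixed: base 100 x 60 x 8 mm, two saddles 14 mm long, 33 mm before and behind its middle. Each has a flat seat 30 mm above the bench between cheeks 48 mm high over the bench, flaring from 28 to 43 mm apart. This point: where the bar's centre lies when seated, 42 mm above the bench; x is the gauge's direction in the rest (plunger end away from the robot, within 20 degrees).
- power_strip: Black four-way power strip fixed on the bench between the robot and the work, 52 (its x) x 272 (y) x 44 mm with plugs in it; an obstacle for low moves. Origin under its middle. Note: a fixed shelf 0.62 m above the bench overhangs its back; its front edge is 0.66 m ahead of the robot at y = 0 and 0.55 m at y = 0.4 m: swing round with the arm drawn in, and stay low beneath it.
- pliers: Side pliers with dipped handles lying left of the rest, 172 x 54 x 14 mm, loose bystander; origin under its middle.
- flux_tin: Round tin 52 mm across, 21 mm high, near the rest on its left, loose bystander; origin under its middle.
- ferrite_coil: Black ferrite transformer with a copper winding, 56 x 52 x 52 mm, right of the clamped box, loose bystander; origin under its middle.

How it is judged:
By the outcome, as a careful person would: the job done as asked, in the order asked, and still so for the second after the job is handed in, with the robot touching nothing.
It also fails if it takes over 58 s, if anything falls off the work surface, if the arm or the gripper's body presses on something with over 40 N, if the wrist force passes 120 N, or if a joint passes its speed limit or range.

## Robot

A 7-joint arm with a two-finger parallel gripper is mounted at the origin on a cart in front of the work surface, level with it; the furniture and walls round the work are solid. World frame = base frame: x ahead of the robot, y to its left, z up, the work surface at z = 0. Lengths are in m, angles in rad, forces in N, time in s.
With the tool pointing down it reaches from about 0.4 to 0.875 m from the base axis. Payload 6.5 kg.
Tool frame: the origin (TCP) lies midway between the tips of the shut fingers; the grasp point (between the pads) lies 19 mm behind it; z points along the fingers, y is the line along which they close (so a half turn about z gives the same grasp; the last joint's range is limited). The gripper opens to 85 mm and grips with 20 to 120 N. Pads are 22 mm wide; open, the fingers measure 114 mm over their backs; the gripper's body (76 mm by 85 mm) begins 54 mm behind the grasp point. The pads swing forward as they close: fully open they stand 13 mm farther back than shut.
Start: joints at [1.279, 0.536, -0.004, 1.538, 0.003, 1.067, -0.071], TCP at [0.146, -0.633, 0.231] pointing down, gripper open.
Joint ranges: [-2.7, 2.7], [-0.37, 2.16], [-1.27, 1.26], [0.24, 2.4], [-1.31, 4.45], [0.19, 1.91], [-2.76, 2.76]. Speed limits (rad/s): [2.39, 2.39, 3.14, 3.14, 3.14, 3.14, 3.14].

## Interface

Orientations are given as a rotation vector (axis times angle).
In Python, from cell import bot, cams, job gives the robot as it stands.
- The arm moves only by the shell command python3 -m handwheel 'ROWS'. ROWS is JSON, a list that holds one entry, the list of rows, each a list of 7 numbers: the turn, a rotation vector about the tool's x, y, z in units of 120 degrees (1.0 is 120 degrees), then the shift along the tool's x, y, z in units of 300 mm (1.0 is 300 mm), then the gripper command: -1 is shut, 1 is fully open, values between are in proportion. A call has 1 to 20 rows; each row is the pose to reach, as a shift and turn from the pose commanded when the call began, along the tool's axes at that moment; what a row does not reach only later rows make up. A row lasts 1/12 s, in which the tool goes at most 41.7 mm and 7.16 degrees, less where a joint would pass 70% of its speed; a pose out of reach is approached as far as the arm can. A call with a number of a shift or a turn outside -1 to 1 is refused whole. A call with a gripper value outside its range is refused whole. The fingers move at their own pace and stop on an object; the grip force is fixed at half the most. Time passes only in rows, so rows that repeat a pose let the fingers close. It gives the time, the measured TCP pose, the force, the opening and the grip force at its end, in the units of the state.
- bot.get_obs(): the state, without advancing time (a new reading comes with each control period).
- cams.camera(name): name is "scene" or "top" or "wrist"; returns the picture (384x512x3 uint8, red, green, blue); there is no depth.
- cams.camera_info(name): a dict with "fovy" (degrees; the focal length in pixels is half the picture's height over the tangent of half this angle, whatever the lens; pixels are square), "cx", "cy" (the principal point, pixels), "position" and "orientation" of the camera in the world. Camera axes: x right, y down, z forward; pixel columns grow to the right and rows downward; lengths in m; the calibration is good to about 2 mm. A picture is of the moment at which its call begins: read the wrist's pose just before it. camera_info takes no time and is no camera call; for the wrist camera it gives the pose at the moment of the call.
- job.close_job(): hands the job in; it is judged then, once.
The state is a dict: "clock": time; "joints": joint angles; "joint_velocities": joint speeds; "tau": joint torques, N m; "position": TCP position; "ee_rot": TCP orientation; "wrist_force": force on the tool from outside, world axes, zero at the start; "torque": the same for the moment, N m; "width": finger opening in m; "grip_force": force on a finger pad.
Only numpy, scipy, OpenCV 4.12 (cv2) and the standard library are available. Lean on these libraries where they do the work, as an engineer would, in place of code of your own. Each camera call takes 0.05 s, during which the arm holds its last target. There are 200 camera calls.

## Working session

There is one attempt and no reset: what is moved stays moved. The work goes in short steps, Python scripts to look and compute and a shell command to move; the robot and the scene stay as the last step left them, time stands still between calls to the robot, and variables do not carry over. Pictures are saved under pics/ and viewed, at most 10 in all, crops included, and the job is handed in when it is done.

```bash
mkdir -p pics; ls; python3 - <<'E'
from cell import bot,cams,job
import cv2
o=bot.get_obs(); print(o)
for n in("scene","top"):
    print(n,cams.camera_info(n)); cv2.imwrite(f"pics/{n}0.png",cams.camera(n)[:,:,::-1])
E
```

```text
pics
{'clock': 0.0, 'joints': array([ 1.27878505,  0.53714299, -0.00437469,  1.53886092,  0.00260348,
        1.06728348, -0.07121179]), 'joint_velocities': array([ 0.00053717, -0.00022085, -0.00012142, -0.0014714 ,  0.00148884,
        0.00019812, -0.00125607]), 'tau': array([-4.11756519e-04, -5.83410001e+01,  1.04810648e+00, -2.59098655e+01,
        1.21570216e-02,  9.64291685e-03,  2.44806125e-05]), 'position': array([ 0.14533852, -0.63291011,  0.23043347]), 'ee_rot': array([-3.11994587e+00, -3.53774797e-01,  5.46932898e-04]), 'wrist_force': array([ 0.58463524, -0.00553614, -0.55479428]), 'torque': array([0.00621829, 0.02531796, 0.00652533]), 'grip_force': 0.0, 'width': 0.08523930167306644}
scene {'fovy': 49.637138987766974, 'cx': 259.1481429180347, 'cy': 192.49568817730335, 'position': array([-0.19125583,  1.1081516 ,  0.61630262]), 'orientation': array([-0.82968421,  2.25770459, -1.40560016])}
top {'fovy': 47.5174443090507, 'cx': 255.52244818035007, 'cy': 194.74940176496426, 'position': array([0.40787415, 0.28648598, 1.09842348]), 'orientation': array([-2.19895143,  2.16263119, -0.15420807])}
```

View pics/top0.png

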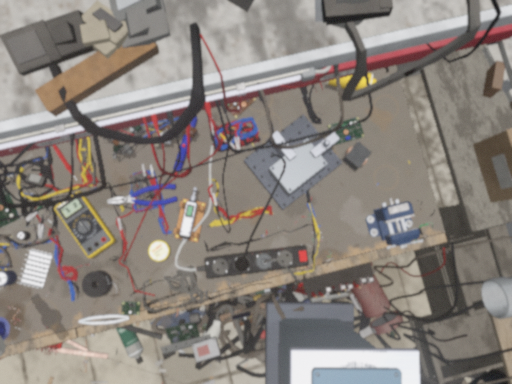

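View pics/scene0.png

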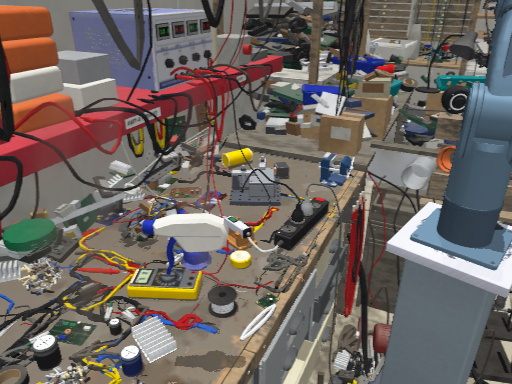

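The top view shows the box at about (303,165) px, the rest with the gauge at (188,218), the power strip at (258,262), the tin at (158,250) and the pliers at (150,195). I'll enlarge that area.

```bash
cat > h.py <<'E'
import numpy as np, cv2
from scipy.spatial.transform import Rotation as R
from cell import bot,cams,job
def ray(i,u,v,H=384):
    f=H/2/np.tan(np.radians(i["fovy"])/2)
    d=R.from_rotvec(i["orientation"]).as_matrix()@np.array([(u-i["cx"])/f,(v-i["cy"])/f,1])
    return np.array(i["position"]),d
def onplane(i,u,v,z):
    p,d=ray(i,u,v); return p+d*(z-p[2])/d[2]
def proj(i,P):
    f=192/np.tan(np.radians(i["fovy"])/2)
    c=R.from_rotvec(i["orientation"]).as_matrix().T@(np.array(P)-i["position"])
    return np.array([i["cx"]+f*c[0]/c[2],i["cy"]+f*c[1]/c[2]])
E
python3 - <<'E'
from h import *
a=cv2.imread("pics/top0.png")[110:285,140:375]
a=cv2.resize(a,None,fx=3.4,fy=3.4,interpolation=cv2.INTER_CUBIC); cv2.imwrite("pics/topc.png",a); print(a.shape)
i=cams.camera_info("top")
for n,u,v,z in [("box",303,165,.067),("rest",188,218,.054),("strip",258,262,.044),("tin",158,250,.021)]: print(n,onplane(i,u,v,z).round(3))
E
```

```text
(595, 799, 3)
box [0.595 0.14  0.067]
rest [0.463 0.413 0.054]
strip [0.361 0.244 0.044]
tin [0.386 0.487 0.021]
```

View pics/topc.png

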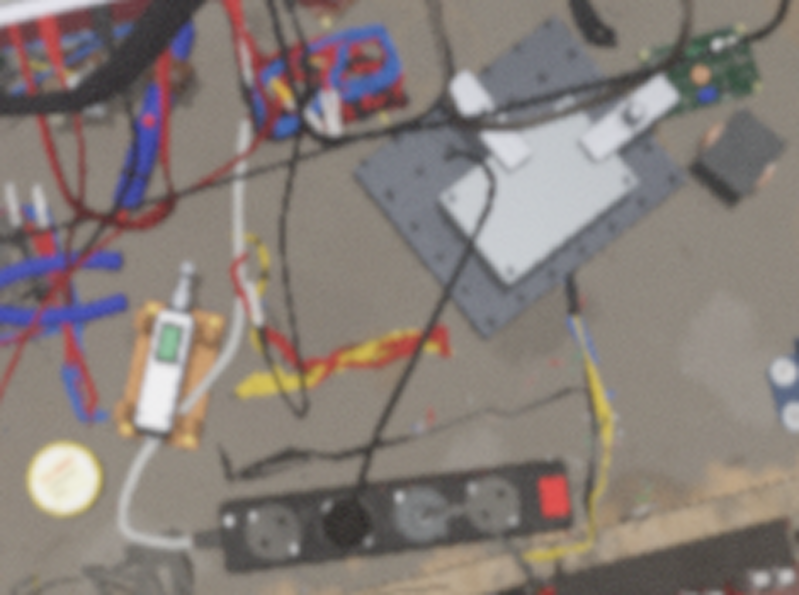

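The crop shows the box top's corners at crop px (440,205), (512,285) and (637,180). The gauge axis runs from (155,430) to its tip at (188,265), with its bar between about (155,430) and (178,310). The strip is at the bottom, and there is one plug and cable at (345,520).

```bash
cat >> h.py <<'E'
def rows(pos=None,yaw=None,o=None):
    """shift/turn units (tool axes) to reach TCP pos, tool straight down with tool-x at world yaw(deg)"""
    o=o or bot.get_obs(); M=R.from_rotvec(o["ee_rot"])
    t=np.zeros(3)
    if yaw is not None:
        y=np.radians(yaw); G=R.from_matrix(np.array([[np.cos(y),np.sin(y),0],[np.sin(y),-np.cos(y),0],[0,0,-1]]))
        t=(M.inv()*G).as_rotvec()/np.radians(120)
    s=np.zeros(3) if pos is None else M.inv().apply(np.array(pos)-o["position"])/.3
    return t.round(4),s.round(4)
def yawdeg(o):
    x=R.from_rotvec(o["ee_rot"]).as_matrix()[:,0]; return np.degrees(np.arctan2(x[1],x[0]))
E
python3 - <<'E'
from h import *
i=cams.camera_info("top")
c=lambda u,v,z:onplane(i,u/3.4+140,v/3.4+110,z)
L,B,Rr=c(440,205,.067),c(512,285,.067),c(637,180,.067)
print("L,B,R",L.round(3),B.round(3),Rr.round(3),np.linalg.norm(B-L),np.linalg.norm(Rr-B))
e=B-Rr;print("box y yaw-90",np.degrees(np.arctan2(e[1],e[0]))-90); e=L-B;print("x yaw",np.degrees(np.arctan2(e[1],e[0])))
print("center",((L+Rr)/2).round(3))
t,r=c(188,265,.042),c(156,432,.05);print("tip",t,"rear",r,"yaw",np.degrees(np.arctan2(*(t-r)[1::-1])),np.linalg.norm(t-r))
print("tin",c(65,478,.02),"strip corners",[c(*p,.044).round(3) for p in((222,508),(228,570),(570,525),(560,462))])
print("plug",c(345,525,.06))
d=yawdeg(bot.get_obs());print(d)
for p in([.42,-.2,.26],[.42,.1,.26],[.40,.30,.26]): print(rows(p,d+90))
E
```

```text
L,B,R [0.58  0.221 0.067] [0.524 0.17  0.067] [0.601 0.081 0.067] 0.07578265927253452 0.11706807399012889
box y yaw-90 40.87855231308808
x yaw 42.573451094552205
center [0.591 0.151 0.067]
tip [0.53721013 0.39936714 0.042     ] rear [0.41800253 0.41732959 0.05      ] yaw -8.56898553205773 0.12081846069951532
tin [0.38450648 0.48491375 0.02      ] strip corners [array([0.366, 0.37 , 0.044]), array([0.323, 0.365, 0.044]), array([0.357, 0.125, 0.044]), array([0.401, 0.132, 0.044])]
plug [0.35585322 0.28388421 0.06      ]
12.939468610710385
(array([-6.0e-04, -5.0e-04, -7.5e-01]), array([ 1.2153, -1.2017, -0.0966]))
(array([-6.0e-04, -5.0e-04, -7.5e-01]), array([ 1.4393, -2.1763, -0.0951]))
(array([-6.0e-04, -5.0e-04, -7.5e-01]), array([ 1.5236, -2.841 , -0.0941]))
```

```bash
python3 -m handwheel '[[[0,0,-0.5,0.9,-0.9,0,1],[0,0,-0.5,0.9,-0.9,0,1],[0,0,-0.5,0.9,-0.9,0,1],[0,0,-0.5,0.9,-0.9,0,1],[0,0,-0.5,0.9,-0.9,0,1],[0,0,-0.5,0.9,-0.9,0,1],[0,0,-0.5,0.9,-0.9,0,1],[0,0,-0.5,0.9,-0.9,0,1],[0,0,-0.5,0.9,-0.9,0,1],[0,0,-0.5,0.9,-0.9,0,1],[0,0,-0.5,0.9,-0.9,0,1]]]'; python3 - <<'E'
from h import *
o=bot.get_obs();print(o["joints"].round(2),yawdeg(o))
for p in([.43,-.1,.25],[.43,.0,.25],[.43,.1,.25]): print(rows(p,130,o))
E
```

```text
clock: 1.02
position: [0.3498, -0.3071, 0.2313]
ee_rot: [-2.521, -1.874, -0.001]
wrist_force: [-0.7, -0.9, 0.5]
width: 0.0854
grip_force: 0.0
[ 0.95  0.25 -0.38  1.99  0.11  0.92  0.22] 73.26595092915443
(array([ 2.000e-04, -3.000e-04, -4.728e-01]), array([ 0.7381,  0.0572, -0.0617]))
(array([ 2.000e-04, -3.000e-04, -4.728e-01]), array([ 1.0573, -0.0388, -0.0614]))
(array([ 2.000e-04, -3.000e-04, -4.728e-01]), array([ 1.3765, -0.1348, -0.0612]))
```

```bash
python3 -m handwheel '[[[0,0,-0.4,1,0,-0.06,1],[0,0,-0.4,1,0,-0.06,1],[0,0,-0.4,1,0,-0.06,1],[0,0,-0.4,1,0,-0.06,1],[0,0,-0.4,1,0,-0.06,1],[0,0,-0.4,1,0,-0.06,1],[0,0,-0.4,1,0,-0.06,1],[0,0,-0.4,1,0,-0.06,1],[0,0,-0.4,1,0,-0.06,1]]]'; python3 - <<'E'
from h import *
o=bot.get_obs();print(o["joints"].round(2),yawdeg(o))
for p in([.42,.25,.26],[.42,.3,.26],[.42,.38,.26]): print(rows(p,171,o))
E
```

```text
clock: 1.77
position: [0.4372, -0.0214, 0.2495]
ee_rot: [1.544, 2.735, 0.002]
wrist_force: [0.8, -1.6, -0.0]
width: 0.0852
grip_force: 0.0
[ 0.59  0.21 -0.72  2.02  0.17  0.97  0.33] 121.0973518042301
(array([ 7.000e-04,  1.000e-04, -4.159e-01]), array([ 0.8044,  0.4181, -0.034 ]))
(array([ 7.000e-04,  1.000e-04, -4.159e-01]), array([ 0.9471,  0.5042, -0.0338]))
(array([ 7.000e-04,  1.000e-04, -4.159e-01]), array([ 1.1754,  0.6419, -0.0336]))
```

```bash
python3 -m handwheel '[[[0,0,-0.41,0.98,0.52,-0.03,1],[0,0,-0.41,0.98,0.52,-0.03,1],[0,0,-0.41,0.98,0.52,-0.03,1],[0,0,-0.41,0.98,0.52,-0.03,1],[0,0,-0.41,0.98,0.52,-0.03,1],[0,0,-0.41,0.98,0.52,-0.03,1],[0,0,-0.41,0.98,0.52,-0.03,1],[0,0,-0.41,0.98,0.52,-0.03,1],[0,0,-0.41,0.98,0.52,-0.03,1],[0,0,-0.41,0.98,0.52,-0.03,1]]]'; python3 - <<'E'
from h import *
o=bot.get_obs();print(o["joints"].round(2),yawdeg(o))
im=cams.camera("wrist"); i=cams.camera_info("wrist"); print(i)
cv2.imwrite("pics/w1.png",im[:,:,::-1])
for P in([.465,.413,.054],[.537,.4,.042],[.385,.485,.02]):print(proj(i,P).round())
for p in([.46,.411,.26],[.46,.411,.15]): print(rows(p,171,o))
E
```

```text
clock: 2.6
position: [0.4192, 0.3096, 0.2576]
ee_rot: [-0.269, -3.129, 0.001]
wrist_force: [0.5, -1.5, -0.7]
width: 0.0858
grip_force: 0.0
[ 0.01  0.44 -0.95  1.81  0.4   1.1   0.32] 170.17492718405532
{'fovy': 65.04688910816215, 'cx': 254.78528139276932, 'cy': 191.3182757777488, 'position': array([0.34406586, 0.3212338 , 0.40043387]), 'orientation': array([2.21677058, 1.8598519 , 0.2832728 ])}
[348. 187.]
[340. 238.]
[394. 107.]
(array([-0.0002, -0.0006, -0.0069]), array([-0.0764,  0.3564, -0.0083]))
(array([-0.0002, -0.0006, -0.0069]), array([-0.0768,  0.3566,  0.3583]))
```

View pics/w1.png

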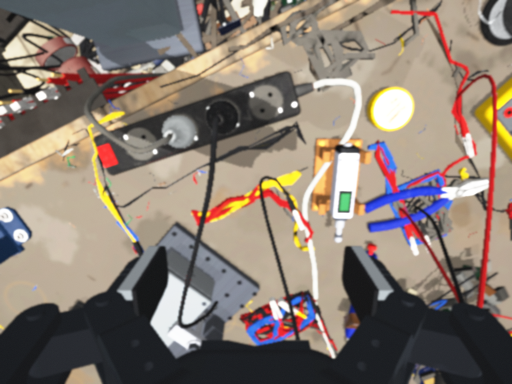

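The wrist view shows the gauge bar upright from (345,145) to (340,218), with its tip at about (338,242). The tin is at (391,108) and the plier handles end at about (367,205). The box plate is partly visible at (195,290). Next I fit the white bar and go down on it.

```bash
python3 - <<'E'
from h import *
im=cv2.imread("pics/w1.png"); i=cams.camera_info("wrist"); o=bot.get_obs()
hsv=cv2.cvtColor(im,cv2.COLOR_BGR2HSV); m=((hsv[...,1]<40)&(hsv[...,2]>185)).astype(np.uint8)
roi=np.zeros_like(m); roi[140:225,325:365]=1; m=cv2.morphologyEx(m*roi,cv2.MORPH_CLOSE,np.ones((9,9)))
m=cv2.morphologyEx(m,cv2.MORPH_OPEN,np.ones((9,9)))
c=max(cv2.findContours(m,0,2)[0],key=cv2.contourArea)
print(cv2.minAreaRect(c)); b=cv2.boxPoints(cv2.minAreaRect(c))
P=np.array([onplane(i,*q,.054) for q in b]); print(P.round(4))
print("side lengths",[np.linalg.norm(P[k]-P[k-1]).round(4) for k in range(4)])
s=[(P[k]-P[k-1]) for k in range(4)]; l=max(s,key=np.linalg.norm); l=l*np.sign(l[0]); print("yaw",np.degrees(np.arctan2(l[1],l[0])))
t=onplane(i,338.5,242,.042);print("tip",t.round(4)); u=l/np.linalg.norm(l); print("mid from tip",(t-.082*u).round(4),"mid rect",P.mean(0))
E
```

```text
((346.8599548339844, 167.2412567138672), (22.2066707611084, 46.908470153808594), 3.5763344764709473)
[[0.4661 0.3962 0.054 ]
 [0.4105 0.4049 0.054 ]
 [0.4165 0.4299 0.054 ]
 [0.4725 0.4224 0.054 ]]
side lengths [np.float64(0.0269), np.float64(0.0563), np.float64(0.0256), np.float64(0.0564)]
yaw -7.640824591822766
tip [0.5429 0.3974 0.042 ]
mid from tip [0.4616 0.4083 0.042 ] mid rect [0.44139742 0.41334214 0.054     ]
```

```bash
python3 - <<'E'
from h import *
print(rows([.461,.4105,.12],171.8))
E
```

```text
(array([-0.001 , -0.0004, -0.015 ]), array([-0.0755,  0.3633,  0.4569]))
```

```bash
python3 -m handwheel '[[[0,0,-0.015,-0.0755,0.363,0.2,0.3],[0,0,-0.015,-0.0755,0.363,0.2,0.3],[0,0,-0.015,-0.0755,0.363,0.457,0.3],[0,0,-0.015,-0.0755,0.363,0.457,0.3],[0,0,-0.015,-0.0755,0.363,0.457,0.3],[0,0,-0.015,-0.0755,0.363,0.457,0.3]]]'; python3 - <<'E'
from h import *
o=bot.get_obs();print(o["joints"].round(2),yawdeg(o))
im=cams.camera("wrist"); i=cams.camera_info("wrist"); print(i["position"])
cv2.imwrite("pics/w2.png",im[:,:,::-1])
for x in (-.044,0,.044,.082):print(proj(i,[.461+x*.99,.4105-x*.1426,.054 if x<.05 else .042]).round())
print(rows([.461,.4105,.024],171.8,o))
E
```

```text
clock: 3.15
position: [0.4602, 0.4077, 0.1156]
ee_rot: [-0.227, -3.129, 0.012]
wrist_force: [-0.3, -1.9, 0.4]
width: 0.0555
grip_force: 0.0
[-0.27  0.76 -0.78  1.68  0.63  0.98  0.15] 171.71722267632472
[0.38484079 0.4205948  0.26183693]
[258. 147.]
[258. 207.]
[258. 260.]
[257. 292.]
(array([-0.0038, -0.002 , -0.0007]), array([-0.0026,  0.0121,  0.3051]))
```

View pics/w2.png

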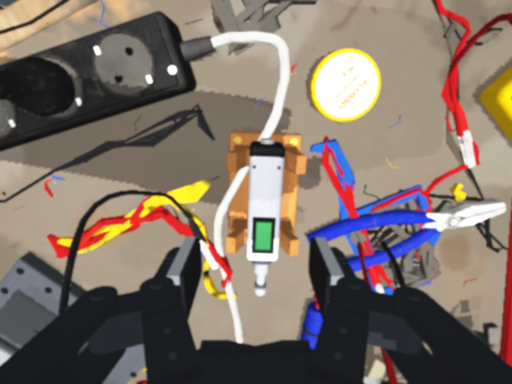

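The view from close by shows the bar from its rear at (266,142) to its front at (262,262), with the tip at about (260,295). It lies a few pixels right of my prediction, so I re-fit with the arm settled.

```bash
python3 - <<'E'
from h import *
i=cams.camera_info("wrist"); im=cams.camera("wrist")[:,:,::-1].copy(); j=cams.camera_info("wrist"); o=bot.get_obs()
print(i["position"]-j["position"],o["position"])
hsv=cv2.cvtColor(im,cv2.COLOR_BGR2HSV)
for v in (165,180,195,210,255):
    r=hsv[v,235:300]; w=np.where((r[:,1]<45)&(r[:,2]>150))[0]+235
    w=w[w>245]; print(v,w.min(),w.max(),onplane(i,(w.min()+w.max())/2,v,.054).round(4))
for v in (280,290,294):
    r=hsv[v,240:285]; w=np.where((r[:,1]<45)&(r[:,2]>170))[0]+240
    if len(w): print(v,w.min(),w.max(),onplane(i,(w.min()+w.max())/2,v,.042).round(4))
print("rear",onplane(i,267,142,.054),"front",onplane(i,262,262,.054),"tip",onplane(i,260.5,297,.042))
E
```

```text
[-0.00018385 -0.00078832 -0.00210717] [0.46127774 0.40980752 0.1208984 ]
165 248 281 [0.4307 0.4197 0.054 ]
180 248 280 [0.4415 0.4179 0.054 ]
195 248 279 [0.4526 0.416  0.054 ]
210 247 278 [0.4641 0.4137 0.054 ]
255 246 277 [0.5008 0.4078 0.054 ]
280 256 262 [0.5306 0.4018 0.042 ]
290 253 265 [0.5404 0.4004 0.042 ]
294 257 261 [0.5443 0.3998 0.042 ]
rear [0.41499528 0.42360788 0.054     ] front [0.50694745 0.40739123 0.054     ] tip [0.5474897  0.40068592 0.042     ]
```

```bash
python3 - <<'E'
from h import *
print(rows([.462,.4138,.024],170.3))
E
```

```text
(array([-0.0012, -0.0001,  0.012 ]), array([-0.0005,  0.0143,  0.323 ]))
```

```bash
python3 -m handwheel '[[[0,0,0.012,0,0.014,0.1,0.3],[0,0,0.012,0,0.014,0.2,0.3],[0,0,0.012,0,0.014,0.28,0.3],[0,0,0.012,0,0.014,0.323,0.3],[0,0,0.012,0,0.014,0.323,0.3],[0,0,0.012,0,0.014,0.323,-1],[0,0,0.012,0,0.014,0.323,-1],[0,0,0.012,0,0.014,0.323,-1],[0,0,0.012,0,0.014,0.323,-1],[0,0,0.012,0,0.014,0.323,-1]]]'; python3 - <<'E'
from h import *
o=bot.get_obs();print(yawdeg(o),o["position"],o["wrist_force"],o["torque"],o["width"])
E
```

```text
clock: 4.08
position: [0.4616, 0.4165, 0.0267]
ee_rot: [0.262, 3.128, -0.001]
wrist_force: [-1.5, -5.5, 9.2]
width: 0.0233
grip_force: 59.6
170.42191161559103 [0.46157932 0.41653998 0.02671527] [-1.51212934 -5.46227832  9.23120928] [-0.9999726   0.34367949 -0.15295375] 0.023263545968115643
```

```bash
python3 -m handwheel '[[[0,0,0,0,0,-0.1,-1],[0,0,0,0,0,-0.2,-1],[0,0,0,0,0,-0.33,-1],[0,0,0,0,0,-0.46,-1],[0,0,0,0,0,-0.6,-1],[0,0,0,0,0,-0.6,-1],[0,0,0,0,0,-0.6,-1]]]'; python3 - <<'E'
from h import *
o=bot.get_obs();print(yawdeg(o),o["position"],o["wrist_force"],o["torque"],o["width"])
print(rows([.45,.15,.24],125))
print(rows([.46,.01,.24],125))
E
```

```text
clock: 4.67
position: [0.4616, 0.4185, 0.2082]
ee_rot: [0.26, 3.126, 0.008]
wrist_force: [-0.1, -0.1, -1.7]
width: 0.0231
grip_force: 59.7
170.4906243684172 [0.46156875 0.41845094 0.20824729] [-0.05922707 -0.11933372 -1.65331068] [-0.02705479 -0.01501288  0.03057606] 0.023139329159337543
(array([0.0032, 0.001 , 0.3791]), array([-0.1103, -0.8884, -0.11  ]))
(array([0.0032, 0.001 , 0.3791]), array([-0.2202, -1.3431, -0.1119]))
```

```bash
python3 -m handwheel '[[[0,0,0.38,-0.1,-0.95,-0.1,-1],[0,0,0.38,-0.1,-0.95,-0.1,-1],[0,0,0.38,-0.1,-0.95,-0.1,-1],[0,0,0.38,-0.1,-0.95,-0.1,-1],[0,0,0.38,-0.1,-0.95,-0.1,-1],[0,0,0.38,-0.1,-0.95,-0.1,-1],[0,0,0.38,-0.1,-0.95,-0.1,-1],[0,0,0.38,-0.1,-0.95,-0.1,-1]]]'; python3 - <<'E'
from h import *
o=bot.get_obs();print(yawdeg(o),o["position"],o["joints"].round(2))
print(rows([.46,.01,.24],125))
E
```

```text
clock: 5.33
position: [0.4422, 0.1214, 0.2332]
ee_rot: [1.471, 2.775, -0.012]
wrist_force: [0.1, -0.2, -2.8]
width: 0.0229
grip_force: 60.0
124.15808336847783 [0.44215983 0.12138881 0.23315524] [ 0.27  0.29 -0.75  1.99  0.25  0.96 -0.01]
(array([-0.003,  0.002, -0.007]), array([-0.3407, -0.1594, -0.0204]))
```

```bash
python3 -m handwheel '[[[0,0,0,-0.34,-0.16,-0.02,-1],[0,0,0,-0.34,-0.16,-0.02,-1],[0,0,0,-0.34,-0.16,-0.02,-1],[0,0,0,-0.34,-0.16,-0.02,-1],[0,0,0,-0.34,-0.16,-0.02,-1],[0,0,0,-0.34,-0.16,-0.02,-1]]]'; python3 - <<'E'
from h import *
i=cams.camera_info("wrist"); im=cams.camera("wrist")[:,:,::-1]; j=cams.camera_info("wrist"); print(i["position"]-j["position"])
cv2.imwrite("pics/w3.png",im); print(i)
o=bot.get_obs();print(yawdeg(o),o["position"],o["joints"].round(2))
import pickle; pickle.dump((i,o),open("w3.pkl","wb"))
E
```

```text
clock: 5.83
position: [0.4613, 0.0204, 0.2397]
ee_rot: [-1.451, -2.785, 0.0]
wrist_force: [-0.7, 0.3, -1.7]
width: 0.0232
grip_force: 59.9
[ 7.27028766e-05 -5.28807425e-04 -1.30884484e-04]
{'fovy': 65.04688910816215, 'cx': 254.78528139276932, 'cy': 191.3182757777488, 'position': array([0.41720714, 0.08362308, 0.38281706]), 'orientation': array([2.71732458, 0.85469086, 0.1296479 ])}
125.02105633981569 [0.46131793 0.02104585 0.23982023] [ 0.47  0.28 -0.71  1.98  0.22  0.96  0.26]
```

View pics/w3.png

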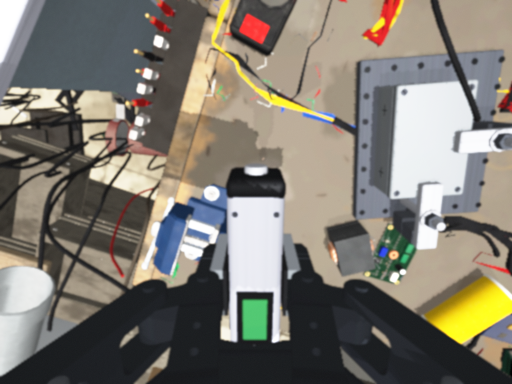

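The carried gauge runs down the image centre. The box top is at right, with its near-left corner at about (395,86), its near edge down to about (391,198) and its left end to about (462,82). The plate's near edge is at column 358. I enlarge this area for corners and crosses.

```bash
python3 - <<'E'
import cv2
a=cv2.imread("pics/w3.png")[65:215,350:490]; a=cv2.resize(a,None,fx=4,fy=4,interpolation=cv2.INTER_CUBIC)
cv2.imwrite("pics/w3c.png",a)
E
```

```text
(no output)
```

View pics/w3c.png

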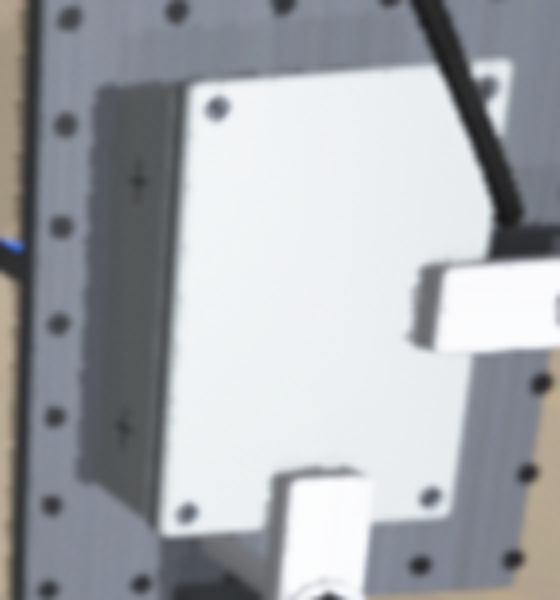

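The crop shows the near-side crosses at crop px (138,181) for the left one and (123,428) for the right one. The top's corners are at (188,84), (512,62), (445,515) and (162,535).

```bash
python3 - <<'E'
from h import *
import pickle; i,o=pickle.load(open("w3.pkl","rb"))
c=lambda u,v,z:onplane(i,(u+.5)/4-.5+350,(v+.5)/4-.5+65,z)
NL,FL,FR,NR=[c(*p,.067) for p in((188,84),(512,62),(445,515),(162,535))]
a=lambda d:np.degrees(np.arctan2(d[1],d[0]))
print("len",[np.linalg.norm(q).round(4) for q in(FL-NL,FR-NR,NL-NR,FL-FR)])
print("yaw",a(FL-NL),a(FR-NR),a(NL-NR)-90,a(FL-FR)-90)
C=(NL+FL+FR+NR)/4; print("C",C)
sl,sr=c(138,181,.039),c(123,428,.039); print("sl",sl,"sr",sr,np.linalg.norm(sl-sr),a(sl-sr)-90)
y=np.radians((a(NL-NR)-90+a(sl-sr)-90+a(FL-FR)-90)/3);ex=np.array([np.cos(y),np.sin(y),0]);ey=np.array([-ex[1],ex[0],0])
C2=(sl+sr)/2+.04*ex; print(np.degrees(y),"C from crosses",C2, "C from corner",C)
C=(C+C2)/2; C[2]=.039; print("used",C)
for n,p in(("sl",C-.04*ex+.035*ey),("sr",C-.04*ex-.035*ey),("em",C+.06*ey)): print(n,p.round(4))
# tip of gauge in tool frame is hidden; bar midline in image
E
```

```text
len [np.float64(0.0792), np.float64(0.0773), np.float64(0.1182), np.float64(0.1173)]
yaw 38.61352338828773 39.241695379821834 39.47894771384779 38.571853055493136
C [0.59402478 0.15149245 0.067     ]
sl [0.54173418 0.15386695 0.039     ] sr [0.58551966 0.09915291 0.039     ] 0.07007706401405224 38.668905428972494
38.90656873277114 C from crosses [0.59475376 0.15163202 0.039     ] C from corner [0.59402478 0.15149245 0.067     ]
used [0.59438927 0.15156224 0.039     ]
sl [0.5413 0.1537 0.039 ]
sr [0.5852 0.0992 0.039 ]
em [0.5567 0.1983 0.039 ]
```

```bash
cat >> h.py <<'E'
Y=38.9; _y=np.radians(Y); EX=np.array([np.cos(_y),np.sin(_y),0]); EY=np.array([-EX[1],EX[0],0]); ZT=.0237
SL,SR,EM=np.array([.5413,.1537,0]),np.array([.5852,.0992,0]),np.array([.5567,.1983,0])
def st():
    o=bot.get_obs(); p,f=o["position"],o["wrist_force"]
    print("t",round(o["clock"],2),"yaw",round(yawdeg(o)-180,2)%360,"p",p.round(4),"z-axis",R.from_rotvec(o["ee_rot"]).as_matrix()[:,2].round(3),"f_box",[round(float(v),2) for v in(f@EX,f@EY,f[2])],"w",round(o["width"],4),"tau",o["torque"].round(2),"j",o["joints"].round(2))
    for n,q in(("SL",SL),("SR",SR),("EM",EM)): print(n,"tip82 rel: ",[round(float(v)*1000,1) for v in((p-q)@EX,(p-q)@EY)],end=" ")
    print(); return o
E
python3 - <<'E'
from h import *
o=st(); p=SL-.116*EX; p[2]=.15; print(p,rows(p,Y+180,o))
E
```

```text
t 5.88 yaw 305.02 p [0.4613 0.021  0.2398] z-axis [-0.001  0.001 -1.   ] f_box [0.28, 0.37, -1.49] w 0.023 tau [-0.02 -0.01 -0.01] j [ 0.47  0.28 -0.71  1.98  0.22  0.96  0.26]
SL tip82 rel:  [-145.5, -53.0] SR tip82 rel:  [-145.5, 17.0] EM tip82 rel:  [-185.5, -78.1] 
[0.45102379 0.08085629 0.15      ] (array([ 2.000e-04, -6.000e-04, -7.823e-01]), array([0.1826, 0.0865, 0.2996]))
```

```bash
python3 -m handwheel '[[[0,0,-0.7823,0.1826,0.0865,0.3,-1],[0,0,-0.7823,0.1826,0.0865,0.3,-1],[0,0,-0.7823,0.1826,0.0865,0.3,-1],[0,0,-0.7823,0.1826,0.0865,0.3,-1],[0,0,-0.7823,0.1826,0.0865,0.3,-1],[0,0,-0.7823,0.1826,0.0865,0.3,-1],[0,0,-0.7823,0.1826,0.0865,0.3,-1],[0,0,-0.7823,0.1826,0.0865,0.3,-1],[0,0,-0.7823,0.1826,0.0865,0.3,-1],[0,0,-0.7823,0.1826,0.0865,0.3,-1],[0,0,-0.7823,0.1826,0.0865,0.3,-1],[0,0,-0.7823,0.1826,0.0865,0.3,-1],[0,0,-0.7823,0.1826,0.0865,0.3,-1],[0,0,-0.7823,0.1826,0.0865,0.3,-1],[0,0,-0.7823,0.1826,0.0865,0.3,-1]]]'; python3 - <<'E'
from h import *
o=st(); p=SL-.091*EX; p[2]=ZT; print(rows(p,Y+180,o))
E
```

```text
clock: 7.13
position: [0.4515, 0.0806, 0.1502]
ee_rot: [1.042, -2.964, -0.002]
wrist_force: [0.5, -0.3, -1.8]
width: 0.0234
grip_force: 59.9
t 7.13 yaw 38.73000000000002 p [0.4515 0.0806 0.1502] z-axis [-0.001  0.001 -1.   ] f_box [0.2, -0.61, -1.8] w 0.0234 tau [-0.04  0.01  0.03] j [ 0.55  0.55 -1.03  2.05  0.62  0.88  1.41]
SL tip82 rel:  [-115.8, -0.5] SR tip82 rel:  [-115.7, 69.5] EM tip82 rel:  [-155.8, -25.5] 
(array([ 0.0005,  0.0001, -0.0014]), array([-0.0825,  0.0013,  0.4215]))
```

```bash
python3 -m handwheel '[[[0,0,-0.0014,0,0.001,0.12,-1],[0,0,-0.0014,0,0.001,0.24,-1],[0,0,-0.0014,0,0.001,0.34,-1],[0,0,-0.0014,0,0.001,0.42,-1],[0,0,-0.0014,0,0.001,0.42,-1],[0,0,-0.0014,-0.04,0.001,0.42,-1],[0,0,-0.0014,-0.08,0.001,0.42,-1],[0,0,-0.0014,-0.08,0.001,0.42,-1],[0,0,-0.0014,-0.08,0.001,0.42,-1],[0,0,-0.0014,-0.08,0.001,0.42,-1]]]'; python3 - <<'E'
from h import *
o=st(); p=SL-.079*EX; p[2]=ZT; print(rows(p,Y+180,o))
cv2.imwrite("pics/w4.png",cams.camera("wrist")[:,:,::-1])
E
```

```text
clock: 7.97
position: [0.4702, 0.0944, 0.025]
ee_rot: [-1.046, 2.962, -0.001]
wrist_force: [-0.0, -1.0, -2.2]
width: 0.0226
grip_force: 59.8
t 7.97 yaw 38.889999999999986 p [0.4702 0.0944 0.025 ] z-axis [ 0.    -0.001 -1.   ] f_box [-0.64, -0.78, -2.21] w 0.0226 tau [0.01 0.06 0.  ] j [ 0.34  0.77 -0.8   2.06  0.89  0.7   1.19]
SL tip82 rel:  [-92.6, -1.5] SR tip82 rel:  [-92.5, 68.5] EM tip82 rel:  [-132.6, -26.5] 
(array([-0.0003, -0.0001, -0.0001]), array([-0.0452,  0.0049,  0.0042]))
```

View pics/w4.png

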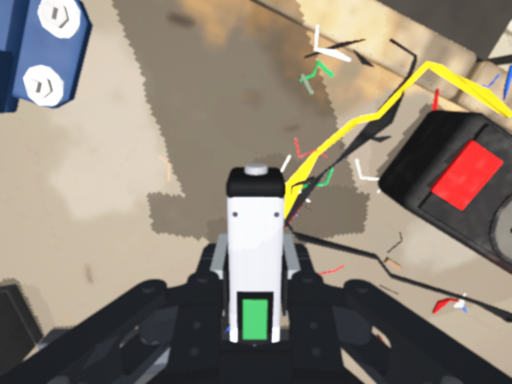

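The gauge sits straight in the hand. The rear cap edge is at about row 169 and the gripper hides the front, so I rely on force. Now the gentle approach.

```bash
python3 -m handwheel '[[[0,0,0,-0.015,0.005,0.004,-1],[0,0,0,-0.03,0.005,0.004,-1],[0,0,0,-0.045,0.005,0.004,-1],[0,0,0,-0.045,0.005,0.004,-1],[0,0,0,-0.045,0.005,0.004,-1]]]'; python3 - <<'E'
from h import *
i=cams.camera_info("wrist");o=bot.get_obs();q=onplane(i,256,169.5,o["position"][2]+.0273);print("rear dist from TCP",np.linalg.norm((q-o["position"])[:2]))
st(); 
E
```

```text
clock: 8.43
position: [0.4797, 0.1042, 0.0229]
ee_rot: [1.047, -2.961, 0.0]
wrist_force: [-1.4, -2.1, -1.7]
width: 0.0231
grip_force: 59.9
rear dist from TCP 0.04946233279651864
t 8.43 yaw 38.93000000000001 p [0.4797 0.1042 0.0229] z-axis [-0.001 -0.001 -1.   ] f_box [-2.42, -0.75, -1.7] w 0.0231 tau [-0.19  0.3   0.03] j [ 0.31  0.78 -0.8   2.03  0.88  0.72  1.19]
SL tip82 rel:  [-79.0, 0.2] SR tip82 rel:  [-78.9, 70.1] EM tip82 rel:  [-119.0, -24.9]
```

```bash
cat >> h.py <<'E'
def avg(n=6):
    F=[];P=[]
    for _ in range(n):
        cams.camera("top"); o=bot.get_obs(); F.append(o["wrist_force"]);P.append(o["position"])
    F,P=np.array(F),np.array(P); print("avg f_box",[(F@EX).mean().round(2),(F@EY).mean().round(2),F[:,2].mean().round(2)],"sd",(F@EX).std().round(2),"clock",o["clock"]); st()
E
python3 -m handwheel '[[[0,0,0,-0.006,0,-0.002,-1],[0,0,0,-0.0115,0,-0.002,-1],[0,0,0,-0.0115,0,-0.002,-1],[0,0,0,-0.0115,0,-0.002,-1]]]'; python3 - <<'E'
from h import *
avg(6)
E
```

```text
clock: 8.77
position: [0.482, 0.1061, 0.0234]
ee_rot: [1.046, -2.961, 0.001]
wrist_force: [-3.3, -2.8, -2.7]
width: 0.0229
grip_force: 59.8
avg f_box [np.float64(-3.05), np.float64(-0.02), np.float64(-3.05)] sd 0.39 clock 9.0667
t 9.07 yaw 38.94 p [0.4824 0.1063 0.0236] z-axis [-0.001 -0.    -1.   ] f_box [-3.39, 0.64, -3.18] w 0.0227 tau [-0.55  0.64 -0.03] j [ 0.31  0.79 -0.8   2.02  0.88  0.72  1.19]
SL tip82 rel:  [-75.6, 0.1] SR tip82 rel:  [-75.5, 70.1] EM tip82 rel:  [-115.6, -24.9]
```

```bash
python3 -m handwheel '[[[0,0,0,-0.007,0,0,-1],[0,0,0,-0.007,0,0,-1],[0,0,0,-0.007,0,0,-1]]]'; python3 - <<'E'
from h import *
avg(8)
E
```

```text
clock: 9.32
position: [0.4841, 0.1077, 0.0236]
ee_rot: [1.047, -2.961, 0.0]
wrist_force: [-4.3, -3.6, -4.3]
width: 0.0232
grip_force: 59.7
avg f_box [np.float64(-4.3), np.float64(-0.34), np.float64(-3.61)] sd 0.31 clock 9.7167
t 9.72 yaw 38.94 p [0.4842 0.1078 0.0236] z-axis [-0. -0. -1.] f_box [-3.83, 0.08, -4.17] w 0.0226 tau [-0.74  0.93  0.06] j [ 0.31  0.79 -0.8   2.02  0.88  0.72  1.19]
SL tip82 rel:  [-73.3, 0.1] SR tip82 rel:  [-73.3, 70.1] EM tip82 rel:  [-113.3, -24.9]
```

```bash
python3 -m handwheel '[[[0,0,0,0,0,0,-1],[0,0,0,0,0,0,-1],[0,0,0,0,0,0,-1],[0,0,0,0.03,0,0,-1],[0,0,0,0.06,0,0,-1],[0,0,0,0.08,0,0,-1],[0,0,0,0.08,-0.08,0,-1],[0,0,0,0.08,-0.16,0,-1],[0,0,0,0.08,-0.233,0,-1],[0,0,0,0.08,-0.233,0,-1],[0,0,0,0.08,-0.233,0,-1],[0,0,0,0.08,-0.233,0,-1]]]'; python3 - <<'E'
from h import *
avg(3)
o=bot.get_obs();p=SR-.079*EX; p[2]=ZT; print(rows(p,Y+180,o))
E
```

```text
clock: 10.72
position: [0.5095, 0.0391, 0.024]
ee_rot: [-1.047, 2.961, 0.001]
wrist_force: [-0.5, 0.9, -1.6]
width: 0.0232
grip_force: 59.9
avg f_box [np.float64(0.08), np.float64(-0.07), np.float64(-1.84)] sd 0.33 clock 10.8667
t 10.87 yaw 39.05000000000001 p [0.5091 0.0395 0.0239] z-axis [ 0.     0.001 -1.   ] f_box [-0.28, 0.53, -1.45] w 0.023 tau [ 0.03 -0.01  0.03] j [ 0.45  0.8  -0.8   1.98  0.87  0.74  1.36]
SL tip82 rel:  [-96.8, -68.6] SR tip82 rel:  [-96.7, 1.3] EM tip82 rel:  [-136.8, -93.7] 
(array([0.0002, 0.0003, 0.0013]), array([-0.059 , -0.0047,  0.0007]))
```

```bash
python3 -m handwheel '[[[0,0,0.001,-0.02,-0.004,0,-1],[0,0,0.001,-0.04,-0.004,0,-1],[0,0,0.001,-0.055,-0.004,0,-1],[0,0,0.001,-0.063,-0.004,0,-1],[0,0,0.001,-0.07,-0.004,0,-1],[0,0,0.001,-0.076,-0.004,0,-1],[0,0,0.001,-0.076,-0.004,0,-1],[0,0,0.001,-0.076,-0.004,0,-1]]]'; python3 - <<'E'
from h import *
avg(7)
E
```

```text
clock: 11.53
position: [0.5274, 0.0515, 0.0234]
ee_rot: [1.044, -2.962, 0.0]
wrist_force: [-3.3, -2.9, 0.2]
width: 0.023
grip_force: 60.1
avg f_box [np.float64(-3.79), np.float64(0.54), np.float64(-0.5)] sd 0.42 clock 11.8833
t 11.88 yaw 38.829999999999984 p [0.5277 0.0517 0.0236] z-axis [-0.001 -0.    -1.   ] f_box [-4.62, 0.31, -0.5] w 0.0232 tau [-0.36  0.75  0.07] j [ 0.42  0.83 -0.8   1.93  0.86  0.77  1.36]
SL tip82 rel:  [-74.7, -70.9] SR tip82 rel:  [-74.6, -0.9] EM tip82 rel:  [-114.6, -95.9]
```

```bash
python3 -m handwheel '[[[0,0,0,-0.002,0.002,0,-1],[0,0,0,-0.002,0.002,0,-1],[0,0,0,-0.002,0.002,0,-1],[0,0,0,-0.002,0.002,0,-1],[0,0,0,-0.002,0.002,0,-1],[0,0,0,-0.002,0.002,0,-1],[0,0,0,-0.002,0.002,0,-1]]]'; python3 - <<'E'
from h import *
st()
E
python3 -m handwheel '[[[0,0,0,0.03,0,0,-1],[0,0,0,0.07,0,0,-1],[0,0,0,0.11,0,0,-1],[0,0,0,0.15,0,-0.1,-1],[0,0,0,0.15,0,-0.22,-1],[0,0,0,0.15,0,-0.34,-1],[0,0,0,0.15,0,-0.43,-1],[0,0,0,0.15,0,-0.43,-1]]]'; python3 - <<'E'
from h import *
o=st();p=EM+.12*EY; p[2]=.15; print(p,rows(p,Y+90,o))
E
```

```text
clock: 12.47
position: [0.5282, 0.0524, 0.0236]
ee_rot: [1.044, -2.963, 0.0]
wrist_force: [-2.2, -3.6, -1.9]
width: 0.0229
grip_force: 60.0
t 12.47 yaw 38.81 p [0.5282 0.0524 0.0236] z-axis [-0. -0. -1.] f_box [-3.98, -1.38, -1.94] w 0.0229 tau [-0.72  0.56 -0.05] j [ 0.41  0.83 -0.8   1.93  0.86  0.77  1.36]
SL tip82 rel:  [-73.8, -70.6] SR tip82 rel:  [-73.8, -0.6] EM tip82 rel:  [-113.8, -95.7] 
clock: 13.13
position: [0.4965, 0.0256, 0.1578]
ee_rot: [-1.042, 2.953, -0.004]
wrist_force: [1.5, 0.4, -1.9]
width: 0.0228
grip_force: 60.1
t 13.13 yaw 38.85000000000002 p [0.4965 0.0256 0.1578] z-axis [ 0.01   0.001 -1.   ] f_box [1.4, -0.59, -1.88] w 0.0228 tau [ 0.02 -0.08 -0.01] j [ 0.64  0.59 -1.01  1.97  0.63  0.93  1.55]
SL tip82 rel:  [-115.3, -71.5] SR tip82 rel:  [-115.2, -1.6] EM tip82 rel:  [-155.3, -96.6] 
[0.48134443 0.29168918 0.15      ] (array([0.0011, 0.0053, 0.7496]), array([-0.5167,  0.7225,  0.0264]))
```

```bash
python3 -m handwheel '[[[0,0,0.75,-0.517,0.7225,0.02,-1],[0,0,0.75,-0.517,0.7225,0.02,-1],[0,0,0.75,-0.517,0.7225,0.02,-1],[0,0,0.75,-0.517,0.7225,0.02,-1],[0,0,0.75,-0.517,0.7225,0.02,-1],[0,0,0.75,-0.517,0.7225,0.02,-1],[0,0,0.75,-0.517,0.7225,0.02,-1],[0,0,0.75,-0.517,0.7225,0.02,-1],[0,0,0.75,-0.517,0.7225,0.02,-1],[0,0,0.75,-0.517,0.7225,0.02,-1],[0,0,0.75,-0.517,0.7225,0.02,-1],[0,0,0.75,-0.517,0.7225,0.02,-1],[0,0,0.75,-0.517,0.7225,0.02,-1],[0,0,0.75,-0.517,0.7225,0.02,-1],[0,0,0.75,-0.517,0.7225,0.02,-1]]]'; python3 - <<'E'
from h import *
o=st();p=EM+.12*EY; p[2]=ZT; print(p,rows(p,Y+90,o))
E
```

```text
clock: 14.38
position: [0.4778, 0.2905, 0.1462]
ee_rot: [1.352, 2.835, 0.0]
wrist_force: [-0.1, -0.6, -0.1]
width: 0.0231
grip_force: 59.9
t 14.38 yaw 309.01 p [0.4778 0.2905 0.1462] z-axis [ 0. -0. -1.] f_box [-0.4, -0.4, -0.11] w 0.0231 tau [ 0.03  0.   -0.  ] j [-0.18  0.57 -0.6   1.82  0.41  0.87 -0.29]
SL tip82 rel:  [36.5, 146.3] SR tip82 rel:  [36.5, 216.3] EM tip82 rel:  [-3.5, 121.3] 
[0.48134443 0.29168918 0.0237    ] (array([0.0001, 0.0001, 0.0009]), array([-0.0042,  0.0117,  0.4085]))
```

```bash
python3 -m handwheel '[[[0,0,0,0,0.0117,0.12,-1],[0,0,0,0,0.0117,0.24,-1],[0,0,0,0,0.0117,0.34,-1],[0,0,0,0,0.0117,0.408,-1],[0,0,0,0,0.0117,0.408,-1],[0,0,0,-0.05,0.0117,0.408,-1],[0,0,0,-0.09,0.0117,0.408,-1],[0,0,0,-0.09,0.0117,0.408,-1],[0,0,0,-0.09,0.0117,0.408,-1]]]'; python3 - <<'E'
from h import *
avg(3)
o=bot.get_obs();p=EM+.074*EY; p[2]=ZT; print(p,rows(p,Y+90,o))
E
```

```text
clock: 15.13
position: [0.499, 0.2711, 0.0253]
ee_rot: [1.359, 2.831, 0.002]
wrist_force: [-1.2, 0.4, 0.2]
width: 0.0231
grip_force: 59.9
avg f_box [np.float64(0.36), np.float64(0.32), np.float64(-1.08)] sd 0.41 clock 15.2833
t 15.28 yaw 308.87 p [0.4975 0.2726 0.025 ] z-axis [ 0.001  0.001 -1.   ] f_box [0.72, 0.91, -1.18] w 0.0228 tau [-0.01  0.02 -0.03] j [-0.22  0.76 -0.49  1.85  0.54  0.67 -0.35]
SL tip82 rel:  [40.6, 120.0] SR tip82 rel:  [40.6, 190.0] EM tip82 rel:  [0.6, 95.0] 
[0.51023073 0.25588999 0.0237    ] (array([ 0.0005, -0.0003, -0.0002]), array([-0.0699, -0.0019,  0.0042]))
```

```bash
python3 -m handwheel '[[[0,0,0,-0.02,-0.002,0.004,-1],[0,0,0,-0.04,-0.002,0.004,-1],[0,0,0,-0.05,-0.002,0.004,-1],[0,0,0,-0.057,-0.002,0.004,-1],[0,0,0,-0.063,-0.002,0.004,-1],[0,0,0,-0.068,-0.002,0.004,-1],[0,0,0,-0.068,-0.002,0.004,-1],[0,0,0,-0.068,-0.002,0.004,-1]]]'; python3 - <<'E'
from h import *
avg(7)
E
```

```text
clock: 15.95
position: [0.5095, 0.256, 0.023]
ee_rot: [-1.356, -2.833, -0.0]
wrist_force: [-2.7, 3.4, -1.7]
width: 0.0227
grip_force: 60.0
avg f_box [np.float64(-0.67), np.float64(3.83), np.float64(-1.23)] sd 0.39 clock 16.3
t 16.3 yaw 308.84000000000003 p [0.5098 0.2556 0.023 ] z-axis [-0.  0. -1.] f_box [-1.26, 4.77, -1.23] w 0.0229 tau [ 0.58  0.64 -0.09] j [-0.18  0.76 -0.49  1.84  0.55  0.68 -0.31]
SL tip82 rel:  [39.5, 99.1] SR tip82 rel:  [39.6, 169.0] EM tip82 rel:  [-0.5, 74.0]
```

```bash
python3 -m handwheel '[[[0,0,0,-0.002,0.001,0,-1],[0,0,0,-0.002,0.001,0,-1],[0,0,0,-0.002,0.001,0,-1],[0,0,0,-0.002,0.001,0,-1],[0,0,0,-0.002,0.001,0,-1],[0,0,0,-0.002,0.001,0,-1],[0,0,0,-0.002,0.001,0,-1]]]'; python3 - <<'E'
from h import *
st()
E
python3 -m handwheel '[[[0,0,0,0.03,0,0,-1],[0,0,0,0.07,0,0,-1],[0,0,0,0.11,0,0,-1],[0,0,0,0.15,0,-0.1,-1],[0,0,0,0.15,0,-0.22,-1],[0,0,0,0.15,0,-0.34,-1],[0,0,0,0.15,0,-0.43,-1],[0,0,0,0.15,0,-0.43,-1]]]'; python3 - <<'E'
from h import *
o=st(); print(rows([.4616,.416,.13],170.4,o))
E
```

```text
clock: 16.88
position: [0.5105, 0.255, 0.023]
ee_rot: [-1.357, -2.833, 0.001]
wrist_force: [-4.2, 2.3, -0.8]
width: 0.0229
grip_force: 60.1
t 16.88 yaw 308.82 p [0.5105 0.255  0.023 ] z-axis [-0. -0. -1.] f_box [-1.85, 4.47, -0.81] w 0.0229 tau [ 0.5   0.93 -0.18] j [-0.18  0.76 -0.49  1.84  0.55  0.68 -0.31]
SL tip82 rel:  [39.6, 98.2] SR tip82 rel:  [39.7, 168.2] EM tip82 rel:  [-0.3, 73.2] 
clock: 17.55
position: [0.485, 0.2937, 0.158]
ee_rot: [1.353, 2.829, 0.013]
wrist_force: [1.7, 0.4, -1.3]
width: 0.0233
grip_force: 60.0
t 17.55 yaw 308.89 p [0.485  0.2937 0.158 ] z-axis [ 0.009  0.005 -1.   ] f_box [1.56, -0.79, -1.28] w 0.0233 tau [ 0.09 -0.05  0.  ] j [-0.17  0.56 -0.61  1.81  0.4   0.89 -0.28]
SL tip82 rel:  [44.1, 144.3] SR tip82 rel:  [44.1, 214.2] EM tip82 rel:  [4.1, 119.2] 
(array([ 0.0044,  0.0026, -0.3459]), array([0.3666, 0.1943, 0.0947]))
```

```bash
python3 -m handwheel '[[[0.003,0,-0.346,0.367,0.194,0.05,-1],[0.003,0,-0.346,0.367,0.194,0.05,-1],[0.003,0,-0.346,0.367,0.194,0.05,-1],[0.003,0,-0.346,0.367,0.194,0.05,-1],[0.003,0,-0.346,0.367,0.194,0.05,-1],[0.003,0,-0.346,0.367,0.194,0.05,-1],[0.003,0,-0.346,0.367,0.194,0.05,-1],[0.003,0,-0.346,0.367,0.194,0.05,-1],[0.003,0,-0.346,0.367,0.194,0.05,-1],[0.003,0,-0.346,0.367,0.194,0.05,-1]]]'; python3 - <<'E'
from h import *
i=cams.camera_info("wrist"); im=cams.camera("wrist")[:,:,::-1]
cv2.imwrite("pics/w5.png",im); 
o=st(); print(rows([.4616,.416,.075],170.4,o))
# predicted px of saddle cheek tops (z .048) edges and base corners, assuming rest centre (.4616,.4155), yaw -9.6
y=np.radians(-9.6);a=np.array([np.cos(y),np.sin(y),0]);b=np.array([-a[1],a[0],0]);C=np.array([.4616,.4155,0])
for s in(-50,50):
    print([proj(i,C+a*s/1e3+b*w/1e3+[0,0,.008]).round(1) for w in(-30,30)])
E
```

```text
clock: 18.38
position: [0.4587, 0.4125, 0.137]
ee_rot: [-0.268, -3.128, 0.009]
wrist_force: [-0.1, -0.4, -2.0]
width: 0.0231
grip_force: 60.0
t 18.43 yaw 350.25 p [0.4587 0.4124 0.1371] z-axis [-0.003 -0.005 -1.   ] f_box [-0.41, -0.95, -1.56] w 0.0228 tau [0.02 0.03 0.02] j [-0.3   0.72 -0.75  1.66  0.57  0.99  0.16]
SL tip82 rel:  [98.2, 253.2] SR tip82 rel:  [98.3, 323.2] EM tip82 rel:  [58.2, 228.2] 
(array([-0.0028, -0.0009, -0.0013]), array([-0.0077,  0.0145,  0.2069]))
[array([225.5, 131.5]), array([292.8, 131.3])]
[array([228.8, 233.8]), array([289.4, 233.7])]
```

View pics/w5.png

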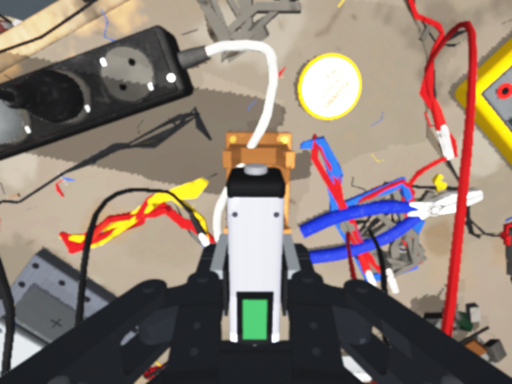

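The rest's rear base edge shows at row 133, columns 226–293. That matches the prediction of 225–293 at row 131, so the rest is where I assumed. The gauge lies straight above it, so I lower it.

```bash
python3 -m handwheel '[[[-0.003,0,-0.001,-0.008,0.013,0.1,-1],[-0.003,0,-0.001,-0.008,0.013,0.2,-1],[-0.003,0,-0.001,-0.008,0.013,0.2,-1],[-0.003,0,-0.001,-0.008,0.013,0.2,-1],[-0.003,0,-0.001,-0.008,0.013,0.2,-1]]]'; python3 - <<'E'
from h import *
o=st(); print(rows([.4616,.4158,.029],170.4,o))
E
```

```text
clock: 18.85
position: [0.4618, 0.4165, 0.0785]
ee_rot: [-0.261, -3.129, -0.003]
wrist_force: [-0.5, 0.8, -0.2]
width: 0.023
grip_force: 59.8
t 18.85 yaw 350.45 p [0.4618 0.4165 0.0785] z-axis [-0.001  0.002 -1.   ] f_box [0.15, 0.91, -0.21] w 0.023 tau [ 0.03 -0.    0.03] j [-0.33  0.8  -0.7   1.68  0.63  0.9   0.12]
SL tip82 rel:  [103.2, 254.4] SR tip82 rel:  [103.2, 324.4] EM tip82 rel:  [63.2, 229.4] 
(array([ 0.0009, -0.0008,  0.0004]), array([ 0.0002, -0.0026,  0.1649]))
```

```bash
python3 -m handwheel '[[[0,0,0,0,-0.002,0.06,-1],[0,0,0,0,-0.002,0.11,-1],[0,0,0,0,-0.002,0.14,-1],[0,0,0,0,-0.002,0.16,-1],[0,0,0,0,-0.002,0.17,-1],[0,0,0,0,-0.002,0.17,-1]]]'; python3 - <<'E'
from h import *
o=st(); print(rows([.4616,.4158,.0267],170.4,o),o["wrist_force"])
E
```

```text
clock: 19.35
position: [0.4614, 0.4153, 0.0269]
ee_rot: [-0.261, -3.129, -0.001]
wrist_force: [-1.0, -0.5, -1.0]
width: 0.023
grip_force: 60.1
t 19.35 yaw 350.46 p [0.4614 0.4153 0.0269] z-axis [-0.002  0.001 -1.   ] f_box [-1.13, 0.24, -0.96] w 0.023 tau [-0.03  0.03 -0.04] j [-0.35  0.87 -0.65  1.7   0.68  0.82  0.08]
SL tip82 rel:  [102.1, 253.8] SR tip82 rel:  [102.2, 323.7] EM tip82 rel:  [62.2, 228.7] 
(array([ 0.0002, -0.0008,  0.0005]), array([-0.0002,  0.0017,  0.0006])) [-1.03250044 -0.52133619 -0.95774775]
```

```bash
python3 -m handwheel '[[[0,0,0,0,0,0.004,-1],[0,0,0,0,0,0.004,-1],[0,0,0,0,0,0.004,-1]]]'; python3 -m handwheel '[[[0,0,0,0,0,0,0.1],[0,0,0,0,0,0,0.3],[0,0,0,0,0,0,0.3],[0,0,0,0,0,0,0.3],[0,0,0,0,0,-0.05,0.3],[0,0,0,0,0,-0.12,0.3],[0,0,0,0,0,-0.22,0.3],[0,0,0,0,0,-0.32,0.3],[0,0,0,0,0,-0.4,0.3],[0,0,0,0,0,-0.4,0.3],[0,0,0,0,0,-0.4,0.3]]]'; python3 - <<'E'
from h import *
i=cams.camera_info("wrist"); im=cams.camera("wrist")[:,:,::-1]; cv2.imwrite("pics/w6.png",im); st()
E
```

```text
clock: 19.6
position: [0.4615, 0.4155, 0.0267]
ee_rot: [-0.261, -3.13, -0.001]
wrist_force: [-3.3, -4.4, 12.7]
width: 0.023
grip_force: 61.8
clock: 20.52
position: [0.4624, 0.4159, 0.1472]
ee_rot: [0.261, 3.13, 0.005]
wrist_force: [-0.6, -0.7, -0.7]
width: 0.0555
grip_force: 0.0
t 20.57 yaw 350.46 p [0.4617 0.4149 0.1455] z-axis [-0.001  0.001 -1.   ] f_box [0.12, 0.6, -0.55] w 0.0555 tau [ 0.04 -0.03  0.02] j [-0.29  0.71 -0.76  1.65  0.56  1.    0.17]
SL tip82 rel:  [102.1, 253.2] SR tip82 rel:  [102.2, 323.2] EM tip82 rel:  [62.1, 228.2]
```

View pics/w6.png

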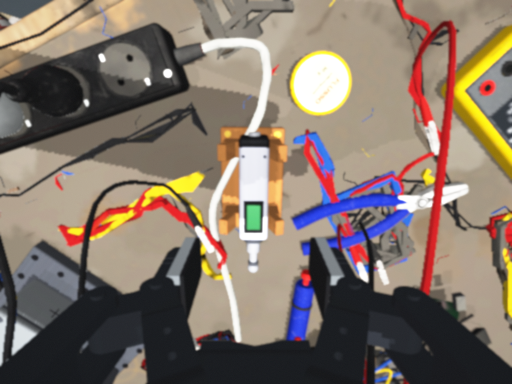

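The gauge lies seated in its rest: the bar is centred between the saddles, from (254,140) to (253,240), with the tip at (252,270). The tin and pliers have not moved and the gripper is clear, so I hand in.

```bash
python3 -c "
from cell import job
print(job.close_job())"
```

```text
the job is handed in; nothing more can be done
None
```

I touched off all three crosses in the order asked, judging about 6 mm of plunger travel from the wrist force (4–4.5 N) and holding each for over half a second. The gauge is back in its rest, nothing else was moved as far as the close-up pictures show, and the job was handed in at about 20.6 s.

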